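Set a worn gate valve half a turn open

ROBOT

A 7-joint arm with a two-finger parallel gripper is mounted at the origin on the work surface. World frame = base frame: x ahead of the robot, y to its left, z up, the work surface at z = 0. Lengths are in m, angles in rad, forces in N, time in s.
With the tool pointing down it reaches from about 0.4 to 0.85 m from the base axis. Payload 4.5 kg.
Tool frame: the origin (TCP) lies midway between the tips of the shut fingers; the grasp point (between the pads) lies 19 mm behind it; z points along the fingers, y is the direction in which the jaws open and shut (so a half turn about z gives the same grasp; the last joint's range is limited). The gripper opens to 88 mm and grips with 3 to 60 N. Pads are 18 mm wide; open, the fingers measure 123 mm over their backs; the gripper's body (75 mm by 187 mm) begins 45 mm behind the grasp point.
Start: joints at [-1.119, 0.689, -0.195, 1.565, 0.157, 0.902, -0.215], TCP at [0.254, 0.571, 0.239] pointing down, gripper open.
Joint ranges: [-3.01, 3.01], [-0.46, 2.08], [-1.47, 1.51], [0.13, 2.56], [-1, 4.14], [0.04, 2.09], [-2.66, 2.66]. Speed limits (rad/s): [2.57, 2.57, 3.14, 3.14, 3.14, 3.14, 3.14].

INTERFACE

Orientations are given as a unit quaternion [x, y, z, w].
In Python, from plant import r, viewer gives the robot as it stands.
- The arm moves only by the tool play_rows, never from a script. Its argument "commands" is a list of rows, each an object with "delta_rot": the turn, a rotation vector about the tool's x, y, z normalised to -1 to 1, where 1 is pi rad, a list of three; "travel": the shift along the tool's x, y, z normalised to -1 to 1, where 1 is 15 cm, a list of three; "gripper": the opening, from -1 (shut) to 1 (fully open). In form: [{"delta_rot": [wx, wy, wz], "travel": [x, y, z], "gripper": gripper}, ...]. A call has 1 to 12 rows; each row is the pose to reach, as a shift and turn from the pose commanded when the call began, along the tool's axes at that moment, turning the shorter way round; what a row does not reach only later rows make up. A row lasts 1/8 s, in which the tool goes at most 62.5 mm and 10.7 degrees, less where a joint would pass 70% of its speed; a pose out of reach is approached as far as the arm can. A call with a number of a shift or a turn outside -1 to 1 is refused whole. A call with a gripper value outside its range is refused whole. The fingers move at their own pace and stop on an object; "force" is the grip in N (left out, the last holds). Time passes only in rows, so rows that repeat a pose let the fingers close. It gives the time, the measured TCP pose, the force and the opening at its end, in the units of the state.
- r.get_state(): the state, without advancing time (a new reading comes with each control period).
- viewer.snapshot(name): name is "side" or "top" or "wrist"; returns a dict with "color" (400x640x3 uint8, red, green, blue), "z_map" (400x640 float32, m along the optical axis (not along the pixel's ray), 0 where there is no reading), "fx", "fy", "cx", "cy" (pixels), "distortion" ([k1, k2, p1, p2, k3] as OpenCV has them; the pictures are not rectified), "origin" and "attitude" of the camera in the world. Camera axes: x right, y up, looking along -z (the intrinsics and any distortion apply to the point x, -y, -z); pixel columns grow to the right and rows downward; lengths in m; the calibration is good to about 2 mm. A picture is of the moment at which its call begins.
- r.finish_job(): hands the job in, once; it reports no verdict.
Trained networks look in the newest picture that a camera, given by its name, has taken for a name from the list of things; names that differ only in an ending like _2 or _b are one class to them, and where a whole thing is asked for, a point or a joint stands for the part that bears it (a point fixed in the world has none). Each returns a list of dicts, best first, with "conf" (0 to 1); they miss things now and then, are a little off and sometimes report something else, mostly with a low value. They report only what shows in the picture. A call takes as long as a camera call.
- viewer.outline_of(camera, label): "pixels" (400x640 bool, what is visible of it) and "at" ([column, row] in pixels, amid what is visible of it).
- viewer.pinpoint(camera, label): "at" ([column, row] in pixels: a listed point, or the origin of a listed thing).
The state is a dict: "clock": time; "q": joint angles; "qd": joint speeds; "joint_torque": joint torques, N m; "tool_pos": TCP position; "eef_rot": TCP orientation; "contact_force": force on the tool from outside, world axes, zero at the start; "moment": the same for the moment, N m; "opening": opening from 0.0 (shut) to 1.0 (fully open).
Only numpy, scipy, OpenCV 4.12 (cv2) and the standard library are available. Lean on these libraries where they do the work, as an engineer would, in place of code of your own. Each camera call takes 0.05 s, during which the arm holds its last target. There are 200 camera calls.

TASK

The gate valve on the pipe test rig stands part open and its handwheel is worn and turns loosely for a while before it drives the stem. Screw it shut clockwise until you feel it just seat, without forcing it down hard, then open it by half a turn of real stem movement: first take up the wheel's slack, and count the half turn only from where the wheel starts to drive the stem. Let go of the wheel and leave everything else lying as it is.

Things in the scene. Friction and masses are not known exactly. Their poses are not given: they have to be found in the camera images.
- wheel_mid (a point): centre of the grey handwheel at mid-height of its rim, 202 mm above the bench. The level wheel turns about the vertical here: clockwise from above closes. Rim: 14 mm round bar, centre line at radius 73 mm. Three 11 mm round spokes at rim height, 120 degrees apart; this point's x axis lies along one and turns with the wheel. Hub 36 mm across, up to 9 mm above. The three windows between are open
- spindle_top (a point): centre of the top end of the steel spindle, 11 mm across, on the wheel's axis, about 42 mm above wheel_mid. It rises by only 3 mm a turn of the stem (half a turn is 1.5 mm) and does not rotate. Turning the wheel within its slack needs about 0.04 Nm, driving the stem about 0.3 Nm either way; the wheel stays where it is left
- seat (a point): fixed point on the wheel's axis where spindle_top stands when the gate just touches its seat, 244 mm above the bench. The valve starts 0.7 to 1.6 rad of stem turn open. On the seat the torque climbs by about 3 Nm for each further radian; beyond 1.2 Nm the seat is damaged. The slack is 0.6 to 1.6 rad wide, different each time; the wheel starts in it
- rig: the fixed test rig: plywood board 160 x 400 x 18 mm, with a steel pipe along its y axis at 65 mm height and the brass valve in the middle; origin on the bench under the wheel's axis, z up. Under the wheel's windows nothing of it is higher than 106 mm outside 22 mm from the axis
- spray_can: yellow spray can, 58 mm across, 190 mm tall, standing loose to the left; origin at its foot; a bystander
- pipe_wrench: heavy red pipe wrench about 330 mm long lying loose to the right; origin on the bench near its middle; a bystander
- folding_rule: folded wooden rule 220 x 16 x 22 mm lying on the bench; a bystander
- pipe_offcut: dark steel pipe offcut 27 mm across, 220 mm long, lying to the left; a bystander
- tin: open aluminium tin 84 mm across, 60 mm high, at the far side; a bystander
- coupling: steel pipe coupling 34 mm across, 34 mm high, standing loose on the rig's board, nearly under the wheel's edge on the rig's -x side; a bystander
- elbow: brass elbow about 40 mm long, 34 mm high, loose on the rig's board on its +x side; a bystander

How it is judged:
By the outcome, as a careful person would: the job done as asked, in the order asked, and still so for the second after the job is handed in, with the robot touching nothing.
It also fails if it takes over 70 s, if anything falls off the work surface, if the arm or the gripper's body presses on something with over 40 N, if the wrist force passes 120 N, or if a joint passes its speed limit or range.

## Working session

There is one attempt and no reset: what is moved stays moved. The work goes in short steps, Python scripts to look and compute and a tool call to move; the robot and the scene stay as the last step left them, time stands still between calls to the robot, and variables do not carry over. Pictures are saved under pics/ and viewed, about 8 in all and at most 12, crops included, and the job is handed in when it is done.

Besides the shell and the picture viewer there is one more tool, called after "Call:" as name([rows], argument=value, ...), one row to a line, values as JSON. play_rows: Moves the arm, as the interface text tells. Its arguments: {"type":"object","properties":{"commands":{"type":"array","items":{"type":"object","properties":{"delta_rot":{"type":"array","items":{"type":"number","minimum":-1,"maximum":1}},"travel":{"type":"array","items":{"type":"number","minimum":-1,"maximum":1}},"gripper":{"type":"number"}}}},"force":{"type":"number"}},"required":["commands"]}

```bash
ls; mkdir -p pics
cat > h.py <<'E'
import numpy as np, cv2
from scipy.spatial.transform import Rotation as R
from plant import r, viewer
def rot(a):
    a=np.array(a,float)
    return a if a.shape==(3,3) else R.from_quat(a).as_matrix()
def ray(s,px):
    K=np.array([[s['fx'],0,s['cx']],[0,s['fy'],s['cy']],[0,0,1.]])
    u=cv2.undistortPoints(np.array([[px]],float),K,np.array(s['distortion'],float))[0,0]
    d=rot(s['attitude'])@np.array([u[0],-u[1],-1.])
    return np.array(s['origin'],float),d   # d scaled so depth along axis =1
def atz(s,px,z):
    o,d=ray(s,px); return o+d*(z-o[2])/d[2]
def dep(s,px):
    o,d=ray(s,px); c,w=int(round(px[0])),int(round(px[1])); return o+d*s['z_map'][w,c]
def tri(rays):
    A=np.zeros((3,3));b=np.zeros(3)
    for o,d in rays:
        d=d/np.linalg.norm(d);P=np.eye(3)-d[:,None]*d;A+=P;b+=P@o
    x=np.linalg.solve(A,b)
    return x,[float(np.linalg.norm((np.eye(3)-np.outer(d,d)/(d@d))@(x-o))) for o,d in rays]
def save(s,n): cv2.imwrite('pics/'+n+'.png',cv2.cvtColor(s['color'],cv2.COLOR_RGB2BGR))
E
python3 - <<'E'
from h import *
np.set_printoptions(precision=4,suppress=True)
ss={}
for c in ['side','top']:
    s=ss[c]=viewer.snapshot(c); save(s,c+'0')
    print(c,s['origin'],s['attitude'],s['fx'])
    for l in ['wheel_mid','spindle_top','seat','rig','spray_can','coupling','elbow','tin','pipe_wrench']:
        p=viewer.pinpoint(c,l)
        for q in p[:2]: print(l,q['conf'],q['at'],dep(s,q['at']), {'wheel_mid':atz(s,q['at'],.202),'spindle_top':atz(s,q['at'],.244),'seat':atz(s,q['at'],.244)}.get(l,atz(s,q['at'],0)))
for l in ['wheel_mid','spindle_top','rig']:
    try: print(l,tri([ray(ss[c],viewer.pinpoint(c,l)[0]['at']) for c in ss]))
    except Exception as e: print(e)
print(r.get_state())
cv2.imwrite('pics/both.png',cv2.cvtColor(np.vstack([cv2.resize(ss[c]['color'],(480,300)) for c in ss]),cv2.COLOR_RGB2BGR))
E
```

```text
pics
side [0.4811 0.7183 0.9376] [-0.0256  0.3699  0.9281 -0.0356] 363.439245631135
wheel_mid 0.85 [340.5, 220.3] [0.5026 0.0928 0.2134] [0.5029 0.083  0.202 ]
spindle_top 0.63 [339.0, 210.6] [0.5073 0.0849 0.2422] [0.5072 0.0865 0.244 ]
spindle_top 0.27 [364.8, 148.7] [ 0.4293 -0.4765  0.0093] [ 0.4424 -0.1744  0.244 ]
seat 0.65 [339.1, 209.2] [ 0.5166 -0.1469 -0.0049] [0.5072 0.0816 0.244 ]
rig 0.79 [334.3, 263.8] [0.5171 0.1156 0.044 ] [0.5189 0.0859 0.    ]
rig 0.6 [293.0, 171.2] [ 0.7079 -0.339  -0.0069] [ 0.7062 -0.3312  0.    ]
spray_can 0.62 [286.5, 376.2] [0.603  0.4499 0.0859] [0.6153 0.4228 0.    ]
coupling 0.6 [370.6, 288.1] [0.4123 0.1916 0.0493] [ 0.4085  0.1623 -0.    ]
elbow 0.59 [316.7, 241.7] [0.5763 0.0387 0.0443] [0.581  0.0049 0.    ]
tin 0.86 [269.0, 334.1] [0.6657 0.3459 0.0595] [0.6782 0.3207 0.    ]
tin 0.41 [289.7, 378.9] [0.5978 0.4486 0.0654] [0.6065 0.4284 0.    ]
pipe_wrench 0.65 [362.7, 146.2] [ 0.4387 -0.4738  0.0237] [ 0.4376 -0.5047  0.    ]
top [ 0.4248 -0.0262  1.496 ] [ 0.0415 -0.034  -0.7052  0.707 ] 370.60100873820716
wheel_mid 0.82 [292.6, 211.
[... 706 characters left out ...]
]
wheel_mid (array([0.5051, 0.0897, 0.21  ]), [0.002397411317305376, 0.002397411317305421])
list index out of range
rig (array([0.5181, 0.0945, 0.0127]), [0.0002804774969660487, 0.0002804774969663269])
{'clock': 1.3, 'q': array([-1.1192,  0.6891, -0.1946,  1.5653,  0.1573,  0.9025, -0.2151]), 'qd': array([ 0.0018, -0.    ,  0.0011, -0.0004,  0.0001, -0.0013, -0.0008]), 'joint_torque': array([ -0.0001, -52.7497,  -1.2668, -15.3743,  -0.0518,  -0.0005,
         0.    ]), 'tool_pos': array([0.2536, 0.5713, 0.2387]), 'eef_rot': array([0.2074, 0.9783, 0.    , 0.    ]), 'contact_force': array([ 0.3477,  0.3629, -0.4336]), 'moment': array([ 0.0009, -0.0303,  0.0389]), 'opening': 0.9997121785097752}
```

View pics/both.png

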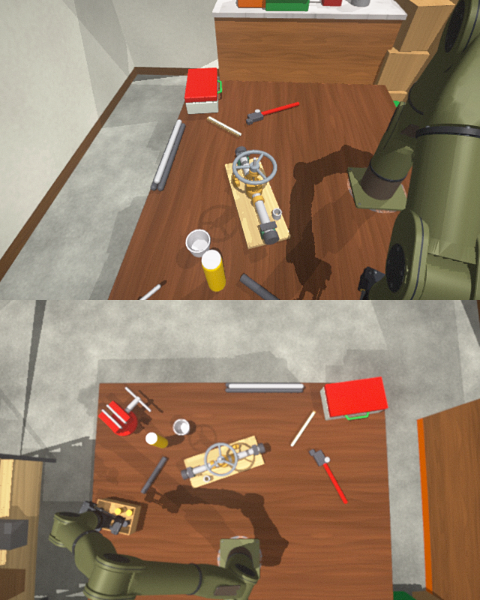

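The overview shows the wheel near (0.51, 0.085), with the rig lying roughly along y. The path to it from the gripper is clear once the tool is lifted. I'll move above the wheel for a wrist-camera look.

Call:
play_rows([
  {"travel": [0, 0, -0.4], "delta_rot": [0, 0, 0], "gripper": 1},
  {"travel": [-0.95, -0.76, -0.8], "delta_rot": [0, 0, 0], "gripper": 1},
  {"travel": [-0.95, -0.76, -0.8], "delta_rot": [0, 0, 0], "gripper": 1},
  {"travel": [-0.95, -0.76, -0.8], "delta_rot": [0, 0, 0], "gripper": 1},
  {"travel": [-0.95, -0.76, -0.8], "delta_rot": [0, 0, 0], "gripper": 1},
])

```text
clock: 1.92
tool_pos: [0.3413, 0.4053, 0.3604]
eef_rot: [0.212, 0.977, 0.0, 0.002]
contact_force: [-0.4, 0.8, 0.4]
opening: 1.004
```

Call:
play_rows([
  {"travel": [-0.95, -0.76, -0.4], "delta_rot": [0, 0, 0], "gripper": 1},
  {"travel": [-0.95, -0.76, -0.4], "delta_rot": [0, 0, 0], "gripper": 1},
  {"travel": [-0.95, -0.76, -0.4], "delta_rot": [0, 0, 0], "gripper": 1},
  {"travel": [-0.95, -0.76, -0.4], "delta_rot": [0, 0, 0], "gripper": 1},
])

```text
clock: 2.42
tool_pos: [0.4242, 0.244, 0.4198]
eef_rot: [0.211, 0.977, 0.0, 0.002]
contact_force: [-0.2, 0.2, -0.2]
opening: 1.0
```

Call:
play_rows([
  {"travel": [-0.95, -0.76, 0], "delta_rot": [0, 0, 0], "gripper": 1},
  {"travel": [-0.95, -0.76, 0], "delta_rot": [0, 0, 0], "gripper": 1},
  {"travel": [-0.95, -0.76, 0], "delta_rot": [0, 0, 0], "gripper": 1},
  {"travel": [-0.95, -0.76, 0], "delta_rot": [0, 0, 0], "gripper": 1},
  {"travel": [-0.95, -0.76, 0], "delta_rot": [0, 0, 0], "gripper": 1},
])

```text
clock: 3.05
tool_pos: [0.505, 0.0877, 0.4182]
eef_rot: [0.206, 0.979, 0.001, -0.001]
contact_force: [-1.1, 0.5, 0.2]
opening: 0.999
```

Run:
```python
from h import *
np.set_printoptions(precision=4,suppress=True)
s=viewer.snapshot('wrist'); save(s,'w1')
print(s['origin'],rot(s['attitude']))
st=r.get_state(); print(st['clock'],st['q'],st['tool_pos'],st['eef_rot'],st['contact_force'],st['moment'])
for l,z in [('wheel_mid',.202),('spindle_top',.244),('seat',.244),('coupling',.018)]:
    for q in viewer.pinpoint('wrist',l)[:2]: print(l,q['conf'],q['at'],dep(s,q['at']),atz(s,q['at'],z))
```

```text
[0.4423 0.1143 0.5644] [[ 0.4041 -0.882  -0.2424]
 [ 0.9147  0.3898  0.1064]
 [ 0.0007 -0.2647  0.9643]]
3.1 [-0.1772  0.3502 -0.1251  1.6118  0.0443  1.183   0.8458] [0.5048 0.0881 0.4183] [ 0.2052  0.9787  0.0007 -0.0007] [-0.6008  0.3425 -0.509 ] [-0.0269  0.0551  0.0311]
wheel_mid 0.71 [320.3, 168.5] [0.5009 0.0863 0.2224] [0.5044 0.0846 0.202 ]
spindle_top 0.68 [325.2, 177.2] [0.5074 0.0891 0.2451] [0.5076 0.089  0.244 ]
seat 0.7 [321.3, 177.3] [0.5057 0.0854 0.2458] [0.5061 0.0852 0.244 ]
coupling 0.82 [348.6, 73.9] [0.4121 0.1747 0.018 ] [0.4121 0.1747 0.018 ]
```

View pics/w1.png

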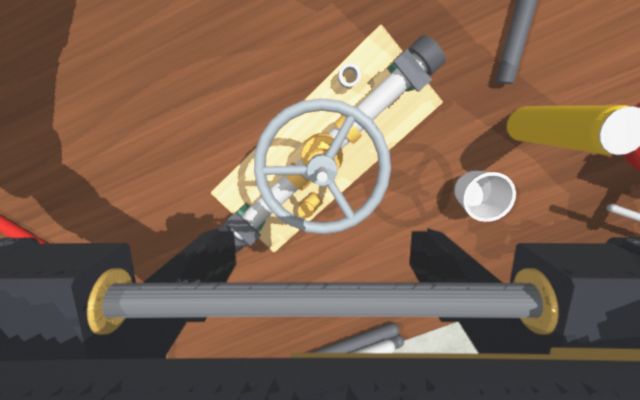

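The wrist view shows the wheel centred near (321,168). Its spokes run left, upper right and lower right, and the coupling is at (349,74). Next I'll fit the rim circle and spoke angles from depth.

```bash
cat >> h.py <<'E'
from scipy.optimize import least_squares
def wheel(s,c0):
    v,u=np.mgrid[0:400,0:640]
    K=np.array([[s['fx'],0,s['cx']],[0,s['fy'],s['cy']],[0,0,1.]])
    n=cv2.undistortPoints(np.stack([u.ravel(),v.ravel()],1)[:,None].astype(float),K,np.array(s['distortion'],float))[:,0]
    d=np.c_[n[:,0],-n[:,1],-np.ones(len(n))]@rot(s['attitude']).T
    P=np.array(s['origin'])+d*s['z_map'].ravel()[:,None]
    rad=np.hypot(*(P[:,:2]-c0).T)
    w=P[(s['z_map'].ravel()>0)&(P[:,2]>.190)&(P[:,2]<.222)&(rad<.1)]
    c=np.array(c0)
    for _ in range(3):
        rr=np.hypot(*(w[:,:2]-c).T); rim=w[(rr>.063)&(rr<.083)]
        c=least_squares(lambda p:np.hypot(rim[:,0]-p[0],rim[:,1]-p[1])-p[2],[*c,.073],loss='soft_l1',f_scale=.003).x; R0=c[2]; c=c[:2]
    rr=np.hypot(*(w[:,:2]-c).T)
    sp=w[(rr>.027)&(rr<.060)]
    a=np.arctan2(*(sp[:,:2]-c).T[::-1])
    ph=np.angle(np.exp(3j*a).mean())/3
    return c,R0,np.median(rim[:,2]),rim[:,2].max(),np.degrees(ph),abs(np.exp(3j*a).mean()),len(rim),len(sp),P
E
python3 - <<'E'
from h import *
np.set_printoptions(precision=4,suppress=True)
for c in ['wrist','top','side']:
    s=viewer.snapshot(c); o=wheel(s,[.507,.087]); print(c,o[:-1])
    P=o[-1]; q=P[(np.hypot(*(P[:,:2]-o[0]).T)<.012)&(P[:,2]>.225)&(P[:,2]<.27)]; print('spindle',len(q),np.median(q,0),np.percentile(q[:,2],[5,95]))
    if c!='wrist': 
        q=P[(np.hypot(*(P[:,:2]-o[0]).T)<.15)&(P[:,2]>.27)];print(q.shape,q.mean(0))
E
```

```text
wrist (array([0.5044, 0.0866]), np.float64(0.07152235043024785), np.float64(0.2079356576967725), np.float64(0.211420626851255), np.float64(7.140118944255017), np.float64(0.9726146304556597), 4798, 809)
spindle 113 [0.5037 0.0867 0.2444] [0.2288 0.2455]
top (array([0.5039, 0.0842]), np.float64(0.07188170394396438), np.float64(0.20715456159171242), np.float64(0.21530709184237362), np.float64(nan), np.float64(nan), 110, 0)h.py:39: RuntimeWarning: Mean of empty slice.
  ph=np.angle(np.exp(3j*a).mean())/3
  ret = ret.dtype.type(ret / rcount)
h.py:40: RuntimeWarning: Mean of empty slice.
  return c,R0,np.median(rim[:,2]),rim[:,2].max(),np.degrees(ph),abs(np.exp(3j*a).mean()),len(rim),len(sp),P
  return _methods._mean(a, axis=axis, dtype=dtype,
  ret = um.true_divide(
Traceback (most recent call last):
IndexError: index -1 is out of bounds for axis 0 with size 0
```

Call:
play_rows([
  {"travel": [0, -0.01, 0.2], "delta_rot": [0, 0, -0.6], "gripper": 0.82},
  {"travel": [0, -0.01, 0.4], "delta_rot": [0, 0, -0.6], "gripper": 0.82},
  {"travel": [0, -0.01, 0.6], "delta_rot": [0, 0, -0.6], "gripper": 0.82},
  {"travel": [0, -0.01, 0.8], "delta_rot": [0, 0, -0.6], "gripper": 0.82},
  {"travel": [0, -0.01, 0.8], "delta_rot": [0, 0, -0.6], "gripper": 0.82},
  {"travel": [0, -0.01, 0.8], "delta_rot": [0, 0, -0.6], "gripper": 0.82},
  {"travel": [0, -0.01, 0.8], "delta_rot": [0, 0, -0.6], "gripper": 0.82},
  {"travel": [0, -0.01, 0.8], "delta_rot": [0, 0, -0.6], "gripper": 0.82},
  {"travel": [0, -0.01, 0.8], "delta_rot": [0, 0, -0.6], "gripper": 0.82},
  {"travel": [0, -0.01, 0.8], "delta_rot": [0, 0, -0.6], "gripper": 0.82},
  {"travel": [0, -0.01, 0.8], "delta_rot": [0, 0, -0.6], "gripper": 0.82},
  {"travel": [0, -0.01, 0.8], "delta_rot": [0, 0, -0.6], "gripper": 0.82},
])

```text
clock: 4.9
tool_pos: [0.5049, 0.0839, 0.2987]
eef_rot: [-0.668, 0.744, 0.0, 0.0]
contact_force: [0.1, 0.3, 0.4]
opening: 0.912
```

Call:
play_rows([
  {"travel": [0, 0, 0], "delta_rot": [0, 0, -0.238], "gripper": 0.82},
  {"travel": [0, 0, 0], "delta_rot": [0, 0, -0.238], "gripper": 0.82},
  {"travel": [0, 0, 0], "delta_rot": [0, 0, -0.238], "gripper": 0.82},
  {"travel": [0, 0, 0], "delta_rot": [0, 0, -0.238], "gripper": 0.82},
  {"travel": [0, 0, 0], "delta_rot": [0, 0, -0.238], "gripper": 0.82},
  {"travel": [0, 0, 0], "delta_rot": [0, 0, -0.238], "gripper": 0.82},
])

```text
clock: 5.65
tool_pos: [0.5047, 0.0835, 0.2981]
eef_rot: [0.894, -0.449, -0.001, 0.001]
contact_force: [-0.5, 0.7, 0.2]
opening: 0.912
```

```bash
cat >> h.py <<'E'
np.set_printoptions(precision=4,suppress=True)
def st(c=(.5044,.0866)):
    x=r.get_state(); M=R.from_quat(x['eef_rot']).as_matrix(); e=M.T@(np.r_[c,0]-np.r_[x['tool_pos'][:2],0])
    print('t',round(x['clock'],2),'q',x['q'],'pos',x['tool_pos'],'yaw(jaw)',round(float(np.degrees(np.arctan2(M[1,1],M[0,1]))),2),'F',x['contact_force'],'M',x['moment'],'op',round(float(x['opening']),3),'to-centre tool xy mm',e[:2]*1e3,'tilt',M[:2,2])
E
python3 - <<'E'
from h import *
s=viewer.snapshot('wrist'); save(s,'w2'); o=wheel(s,[.5044,.0866]); print(o[:-1]); st(); print(s['origin'])
print([ (q['conf'],atz(s,q['at'],.244)) for q in viewer.pinpoint('wrist','spindle_top')])
E
```

```text
(array([0.5068, 0.0841]), np.float64(0.07088095003016434), np.float64(0.20790796723111338), np.float64(0.2115015286956073), np.float64(7.095311472311499), np.float64(0.9738351613868828), 9940, 1709)
t 5.7 q [ 0.4776  0.7968 -1.3876  1.7947  0.8231  1.2869  2.653 ] pos [0.5048 0.0835 0.2985] yaw(jaw) -143.29 F [-0.349   0.0354 -0.2191] M [ 0.0553  0.1856 -0.0089] op 0.911 to-centre tool xy mm [-2.7751 -1.5318] tilt [-0.0005 -0.0022]
[0.5453 0.0283 0.4441]
[(0.75, array([0.5039, 0.0848, 0.244 ])), (0.29, array([0.6082, 0.1546, 0.244 ]))]
```

View pics/w2.png

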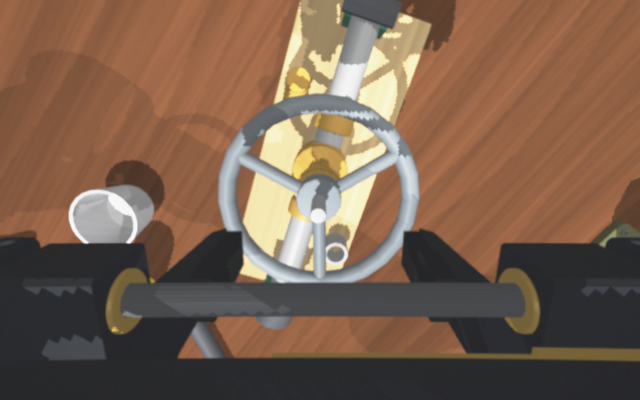

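Call:
play_rows([
  {"travel": [-0.007, -0.012, 0], "delta_rot": [0, 0, 0.331], "gripper": 0.82},
  {"travel": [-0.007, -0.012, 0], "delta_rot": [0, 0, 0.331], "gripper": 0.82},
  {"travel": [-0.007, -0.012, 0], "delta_rot": [0, 0, 0.331], "gripper": 0.82},
  {"travel": [-0.007, -0.012, 0], "delta_rot": [0, 0, 0.331], "gripper": 0.82},
  {"travel": [-0.007, -0.012, 0], "delta_rot": [0, 0, 0.331], "gripper": 0.82},
  {"travel": [-0.007, -0.012, 0], "delta_rot": [0, 0, 0.331], "gripper": 0.82},
  {"travel": [-0.007, -0.012, 0], "delta_rot": [0, 0, 0.331], "gripper": 0.82},
  {"travel": [-0.007, -0.012, 0], "delta_rot": [0, 0, 0.331], "gripper": 0.82},
])

```text
clock: 6.75
tool_pos: [0.5058, 0.0857, 0.2992]
eef_rot: [-0.555, 0.832, -0.001, 0.0]
contact_force: [-0.3, -0.5, 0.0]
opening: 0.909
```

Run:
```python
from h import *
s=viewer.snapshot('wrist'); o=wheel(s,[.5056,.0853]); print(o[:-1]); st((.5056,.0853)); print(s['origin'])
```

```text
(array([0.5049, 0.0841]), np.float64(0.07091206733673847), np.float64(0.20793919164869548), np.float64(0.2111695836737071), np.float64(7.174130453357246), np.float64(0.9725182805052254), 10054, 1724)
t 6.8 q [ 0.3934  0.6669 -1.1271  1.7949  0.6699  1.1226  1.7829] pos [0.5058 0.0857 0.299 ] yaw(jaw) 157.37 F [-0.1837 -0.611  -0.5589] M [0.0744 0.0917 0.0387] op 0.91 to-centre tool xy mm [0.47   0.0049] tilt [ 0.0008 -0.0008]
[0.479  0.0223 0.4454]
```

Call:
play_rows([
  {"travel": [0, 0, 0.3], "delta_rot": [0, 0, 0], "gripper": 0.82},
  {"travel": [0, 0, 0.5], "delta_rot": [0, 0, 0], "gripper": 0.82},
  {"travel": [0, 0, 0.6], "delta_rot": [0, 0, 0], "gripper": 0.82},
  {"travel": [0, 0, 0.67], "delta_rot": [0, 0, 0], "gripper": 0.82},
  {"travel": [0, 0, 0.727], "delta_rot": [0, 0, 0], "gripper": 0.82},
  {"travel": [0, 0, 0.727], "delta_rot": [0, 0, 0], "gripper": 0.82},
])

```text
clock: 7.55
tool_pos: [0.5058, 0.0858, 0.1897]
eef_rot: [-0.554, 0.832, 0.0, 0.0]
contact_force: [-0.2, -0.5, -0.5]
opening: 0.905
```

Run:
```python
from h import *
s=viewer.snapshot('wrist'); save(s,'w3'); st((.5056,.0853)); o=wheel(s,[.5056,.0853]); print(o[:-1])
for i in range(4):
  x=r.get_state(); print(x['moment'],x['contact_force'])
```

```text
t 7.6 q [ 0.3166  0.7966 -1.0036  1.9289  0.8595  0.9207  1.6188] pos [0.506  0.0859 0.19  ] yaw(jaw) 157.32 F [0.2617 0.6183 0.2056] M [ 0.0843  0.0754 -0.0019] op 0.907 to-centre tool xy mm [0.7488 0.1088] tilt [0.0006 0.0003]
(array([0.5045, 0.083 ]), np.float64(0.06983212808174272), np.float64(0.2080279464776646), np.float64(0.21119959007132372), np.float64(6.390168193623281), np.float64(0.2536887831844808), 21193, 6121)
[ 0.0843  0.0754 -0.0019] [0.2617 0.6183 0.2056]
[ 0.0843  0.0754 -0.0019] [0.2617 0.6183 0.2056]
[ 0.0843  0.0754 -0.0019] [0.2617 0.6183 0.2056]
[ 0.0843  0.0754 -0.0019] [0.2617 0.6183 0.2056]
```

View pics/w3.png

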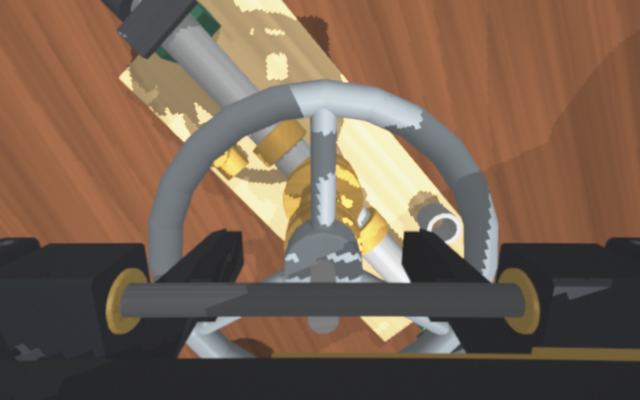

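Call:
play_rows([
  {"travel": [0, 0, 0], "delta_rot": [0, 0, 0.05], "gripper": 0.82},
  {"travel": [0, 0, 0], "delta_rot": [0, 0, 0.1], "gripper": 0.82},
  {"travel": [0, 0, 0], "delta_rot": [0, 0, 0.1], "gripper": 0.82},
])

```text
clock: 7.98
tool_pos: [0.5062, 0.086, 0.1904]
eef_rot: [-0.418, 0.908, -0.0, 0.001]
contact_force: [-0.0, 0.1, -0.4]
opening: 0.909
```

Call:
play_rows([
  {"travel": [0, 0, 0], "delta_rot": [0, 0, 0.05], "gripper": 0.82},
  {"travel": [0, 0, 0], "delta_rot": [0, 0, 0.05], "gripper": 0.82},
])

```text
clock: 8.22
tool_pos: [0.5061, 0.0859, 0.1901]
eef_rot: [-0.347, 0.938, -0.0, 0.001]
contact_force: [0.9, -0.3, -0.7]
opening: 0.912
```

Call:
play_rows([
  {"travel": [0, 0, 0], "delta_rot": [0, 0, 0.05], "gripper": 0.82},
  {"travel": [0, 0, 0], "delta_rot": [0, 0, 0.05], "gripper": 0.82},
])

```text
clock: 8.48
tool_pos: [0.504, 0.0852, 0.1896]
eef_rot: [-0.272, 0.962, -0.001, -0.002]
contact_force: [-5.2, -1.3, 2.8]
opening: 0.91
```

Run:
```python
from h import *
st((.5056,.0853))
```

```text
t 8.47 q [ 0.2429  0.7383 -0.8474  1.9351  0.7568  0.8264  1.097 ] pos [0.504  0.0852 0.1896] yaw(jaw) 121.61 F [-5.2442 -1.2833  2.8412] M [-0.1336  0.9428  0.2497] op 0.91 to-centre tool xy mm [-1.3828 -0.718 ] tilt [-0.0028 -0.0021]
```

Call:
play_rows([
  {"travel": [0, 0, 0], "delta_rot": [0, 0, 0.05], "gripper": 0.82},
  {"travel": [0, 0, 0], "delta_rot": [0, 0, 0.05], "gripper": 0.82},
])

```text
clock: 8.72
tool_pos: [0.5041, 0.0856, 0.1895]
eef_rot: [-0.196, 0.981, -0.0, -0.002]
contact_force: [-5.9, -0.3, 2.2]
opening: 0.91
```

Call:
play_rows([
  {"travel": [0, 0, 0], "delta_rot": [0, 0, 0.05], "gripper": 0.82},
  {"travel": [0, 0, 0], "delta_rot": [0, 0, 0.05], "gripper": 0.82},
])

```text
clock: 8.98
tool_pos: [0.5042, 0.0859, 0.1895]
eef_rot: [-0.118, 0.993, -0.0, -0.001]
contact_force: [-4.0, -0.7, 2.1]
opening: 0.91
```

Call:
play_rows([
  {"travel": [0, 0, 0], "delta_rot": [0, 0, 0.03], "gripper": 0.82},
  {"travel": [0, 0, 0], "delta_rot": [0, 0, 0.03], "gripper": 0.82},
])

```text
clock: 9.22
tool_pos: [0.5039, 0.0862, 0.1894]
eef_rot: [-0.072, 0.997, -0.0, -0.002]
contact_force: [-5.9, -0.2, 2.1]
opening: 0.909
```

Run:
```python
from h import *
st((.5056,.0853))
```

```text
t 9.22 q [ 0.186   0.706  -0.7399  1.9378  0.6789  0.7686  0.7665] pos [0.5039 0.0862 0.1894] yaw(jaw) 98.25 F [-5.9094 -0.1583  2.0537] M [0.1487 1.1977 0.2665] op 0.909 to-centre tool xy mm [-1.5602 -1.1213] tilt [-0.0031 -0.0003]
```

Call:
play_rows([
  {"travel": [0, 0, 0], "delta_rot": [0, 0, 0.015], "gripper": 0.82},
  {"travel": [0, 0, 0], "delta_rot": [0, 0, 0.015], "gripper": 0.82},
])

```text
clock: 9.48
tool_pos: [0.5037, 0.0863, 0.1894]
eef_rot: [-0.049, 0.999, 0.0, -0.002]
contact_force: [-5.4, 1.4, 2.0]
opening: 0.914
```

Call:
play_rows([
  {"travel": [0, 0, 0], "delta_rot": [0, 0, 0.015], "gripper": 0.82},
  {"travel": [0, 0, 0], "delta_rot": [0, 0, 0.015], "gripper": 0.82},
])

```text
clock: 9.72
tool_pos: [0.5037, 0.0864, 0.1894]
eef_rot: [-0.025, 1.0, 0.0, -0.002]
contact_force: [-6.2, 0.2, 2.5]
opening: 0.906
```

Call:
play_rows([
  {"travel": [0, 0, 0], "delta_rot": [0, 0, 0.015], "gripper": 0.82},
  {"travel": [0, 0, 0], "delta_rot": [0, 0, 0.015], "gripper": 0.82},
])

```text
clock: 9.98
tool_pos: [0.5037, 0.0865, 0.1894]
eef_rot: [-0.002, 1.0, 0.0, -0.002]
contact_force: [-6.6, -0.4, 3.1]
opening: 0.907
```

Run:
```python
from h import *
st((.5056,.0853))
```

```text
t 9.97 q [ 0.1648  0.6957 -0.7017  1.9391  0.6496  0.75    0.6549] pos [0.5037 0.0865 0.1894] yaw(jaw) 90.2 F [-6.5501 -0.4115  3.0587] M [0.2544 1.3181 0.224 ] op 0.907 to-centre tool xy mm [-1.9281 -1.2321] tilt [-0.0035  0.0002]
```

Call:
play_rows([
  {"travel": [0, 0, 0], "delta_rot": [0, 0, 0.015], "gripper": 0.82},
  {"travel": [0, 0, 0], "delta_rot": [0, 0, 0.015], "gripper": 0.82},
])

```text
clock: 10.22
tool_pos: [0.5037, 0.0867, 0.1894]
eef_rot: [0.022, 1.0, 0.0, -0.002]
contact_force: [-6.2, 0.5, 2.4]
opening: 0.909
```

Call:
play_rows([
  {"travel": [0, 0, 0], "delta_rot": [0, 0, 0.015], "gripper": 0.82},
  {"travel": [0, 0, 0], "delta_rot": [0, 0, 0.015], "gripper": 0.82},
])

```text
clock: 10.48
tool_pos: [0.5037, 0.0868, 0.1894]
eef_rot: [0.045, 0.999, 0.0, -0.002]
contact_force: [-6.4, 1.6, 2.0]
opening: 0.908
```

Call:
play_rows([
  {"travel": [0, 0, 0], "delta_rot": [0, 0, 0.015], "gripper": 0.82},
  {"travel": [0, 0, 0], "delta_rot": [0, 0, 0.015], "gripper": 0.82},
])

```text
clock: 10.72
tool_pos: [0.5037, 0.0869, 0.1894]
eef_rot: [0.069, 0.998, 0.0, -0.002]
contact_force: [-7.0, 1.1, 1.7]
opening: 0.914
```

Run:
```python
from h import *
st((.5056,.0853))
```

```text
t 10.72 q [ 0.1428  0.686  -0.6627  1.94    0.6193  0.7319  0.544 ] pos [0.5037 0.0869 0.1894] yaw(jaw) 82.12 F [-6.9625  1.0743  1.7326] M [0.4099 1.2939 0.2755] op 0.914 to-centre tool xy mm [-2.1035 -1.3459] tilt [-0.0034  0.0007]
```

Call:
play_rows([
  {"travel": [0, 0, 0], "delta_rot": [0, 0, 0.015], "gripper": 0.82},
  {"travel": [0, 0, 0], "delta_rot": [0, 0, 0.015], "gripper": 0.82},
])

```text
clock: 10.98
tool_pos: [0.5037, 0.087, 0.1894]
eef_rot: [0.092, 0.996, 0.0, -0.002]
contact_force: [-6.3, 0.9, 1.8]
opening: 0.911
```

Call:
play_rows([
  {"travel": [0, 0, 0], "delta_rot": [0, 0, 0.015], "gripper": 0.82},
  {"travel": [0, 0, 0], "delta_rot": [0, 0, 0.015], "gripper": 0.82},
])

```text
clock: 11.22
tool_pos: [0.5037, 0.0871, 0.1894]
eef_rot: [0.116, 0.993, 0.0, -0.002]
contact_force: [-6.2, 2.1, 2.9]
opening: 0.912
```

Call:
play_rows([
  {"travel": [0, 0, 0], "delta_rot": [0, 0, 0.015], "gripper": 0.82},
  {"travel": [0, 0, 0], "delta_rot": [0, 0, 0.015], "gripper": 0.82},
])

```text
clock: 11.48
tool_pos: [0.5038, 0.0872, 0.1894]
eef_rot: [0.139, 0.99, 0.0, -0.002]
contact_force: [-6.1, 2.8, 2.3]
opening: 0.912
```

Run:
```python
from h import *
st((.5056,.0853))
```

```text
t 11.47 q [ 0.1202  0.6769 -0.6232  1.941   0.5879  0.7145  0.4342] pos [0.5038 0.0872 0.1894] yaw(jaw) 74.03 F [-6.1294  2.7786  2.3351] M [0.4342 1.2301 0.2496] op 0.912 to-centre tool xy mm [-2.2915 -1.3701] tilt [-0.0032  0.0012]
```

Call:
play_rows([
  {"travel": [0, 0, 0], "delta_rot": [0, 0, 0.015], "gripper": 0.82},
  {"travel": [0, 0, 0], "delta_rot": [0, 0, 0.015], "gripper": 0.82},
])

```text
clock: 11.72
tool_pos: [0.5038, 0.0874, 0.1894]
eef_rot: [0.162, 0.987, 0.0, -0.002]
contact_force: [-6.1, 3.0, 2.1]
opening: 0.915
```

Call:
play_rows([
  {"travel": [0, 0, 0], "delta_rot": [0, 0, 0.015], "gripper": 0.82},
  {"travel": [0, 0, 0], "delta_rot": [0, 0, 0.015], "gripper": 0.82},
])

```text
clock: 11.98
tool_pos: [0.5038, 0.0875, 0.1895]
eef_rot: [0.185, 0.983, 0.0, -0.002]
contact_force: [-6.5, 1.6, 2.3]
opening: 0.913
```

Call:
play_rows([
  {"travel": [0, 0, 0], "delta_rot": [0, 0, 0.015], "gripper": 0.82},
  {"travel": [0, 0, 0], "delta_rot": [0, 0, 0.015], "gripper": 0.82},
])

```text
clock: 12.22
tool_pos: [0.5038, 0.0876, 0.1895]
eef_rot: [0.208, 0.978, 0.0, -0.002]
contact_force: [-7.1, 1.6, 1.4]
opening: 0.913
```

Run:
```python
from h import *
st((.5056,.0853))
```

```text
t 12.22 q [ 0.097   0.6684 -0.5834  1.942   0.5554  0.698   0.3255] pos [0.5038 0.0876 0.1895] yaw(jaw) 65.95 F [-7.1225  1.5964  1.4146] M [0.5771 1.2218 0.31  ] op 0.913 to-centre tool xy mm [-2.5627 -1.3885] tilt [-0.0031  0.0017]
```

Call:
play_rows([
  {"travel": [0, 0, 0], "delta_rot": [0, 0, 0.015], "gripper": 0.82},
  {"travel": [0, 0, 0], "delta_rot": [0, 0, 0.015], "gripper": 0.82},
])

```text
clock: 12.48
tool_pos: [0.5039, 0.0877, 0.1895]
eef_rot: [0.231, 0.973, 0.001, -0.002]
contact_force: [-7.2, 2.9, 1.7]
opening: 0.912
```

Call:
play_rows([
  {"travel": [0, 0, 0], "delta_rot": [0, 0, 0.015], "gripper": 0.82},
  {"travel": [0, 0, 0], "delta_rot": [0, 0, 0.015], "gripper": 0.82},
])

```text
clock: 12.72
tool_pos: [0.5039, 0.0878, 0.1895]
eef_rot: [0.254, 0.967, 0.001, -0.002]
contact_force: [-5.5, 3.3, 1.8]
opening: 0.909
```

Call:
play_rows([
  {"travel": [0, 0, 0], "delta_rot": [0, 0, 0.015], "gripper": 0.82},
  {"travel": [0, 0, 0], "delta_rot": [0, 0, 0.015], "gripper": 0.82},
])

```text
clock: 12.98
tool_pos: [0.504, 0.088, 0.1895]
eef_rot: [0.277, 0.961, 0.001, -0.002]
contact_force: [-6.2, 3.1, 1.4]
opening: 0.912
```

Run:
```python
from h import *
st((.5056,.0853))
```

```text
t 12.97 q [ 0.0733  0.6606 -0.5433  1.9429  0.5218  0.6822  0.218 ] pos [0.504  0.088  0.1895] yaw(jaw) 57.87 F [-6.1517  3.1428  1.3843] M [0.6644 1.0819 0.2769] op 0.912 to-centre tool xy mm [-2.7875 -1.3872] tilt [-0.0028  0.0022]
```

Call:
play_rows([
  {"travel": [0, 0, 0], "delta_rot": [0, 0, 0.015], "gripper": 0.82},
  {"travel": [0, 0, 0], "delta_rot": [0, 0, 0.015], "gripper": 0.82},
])

```text
clock: 13.22
tool_pos: [0.504, 0.0881, 0.1895]
eef_rot: [0.299, 0.954, 0.001, -0.002]
contact_force: [-6.5, 3.4, 1.8]
opening: 0.908
```

Call:
play_rows([
  {"travel": [0, 0, 0], "delta_rot": [0, 0, 0.015], "gripper": 0.82},
  {"travel": [0, 0, 0], "delta_rot": [0, 0, 0.015], "gripper": 0.82},
])

```text
clock: 13.48
tool_pos: [0.5041, 0.0882, 0.1895]
eef_rot: [0.322, 0.947, 0.001, -0.002]
contact_force: [-5.2, 4.9, 2.0]
opening: 0.908
```

Call:
play_rows([
  {"travel": [0, 0, 0], "delta_rot": [0, 0, 0.015], "gripper": 0.82},
  {"travel": [0, 0, 0], "delta_rot": [0, 0, 0.015], "gripper": 0.82},
])

```text
clock: 13.72
tool_pos: [0.5041, 0.0883, 0.1895]
eef_rot: [0.344, 0.939, 0.001, -0.002]
contact_force: [-5.8, 3.3, 1.6]
opening: 0.909
```

Run:
```python
from h import *
st((.5056,.0853))
```

```text
t 13.72 q [ 0.0492  0.6534 -0.5029  1.9439  0.4872  0.6674  0.1115] pos [0.5041 0.0883 0.1895] yaw(jaw) 49.78 F [-5.7884  3.2967  1.6036] M [0.8339 1.0947 0.2689] op 0.909 to-centre tool xy mm [-3.0759 -1.3443] tilt [-0.0025  0.0027]
```

Call:
play_rows([
  {"travel": [0, 0, 0], "delta_rot": [0, 0, 0.015], "gripper": 0.82},
  {"travel": [0, 0, 0], "delta_rot": [0, 0, 0.015], "gripper": 0.82},
])

```text
clock: 13.98
tool_pos: [0.5042, 0.0884, 0.1895]
eef_rot: [0.366, 0.931, 0.001, -0.002]
contact_force: [-5.8, 4.1, 0.8]
opening: 0.911
```

Call:
play_rows([
  {"travel": [0, 0, 0], "delta_rot": [0, 0, 0.015], "gripper": 0.82},
  {"travel": [0, 0, 0], "delta_rot": [0, 0, 0.015], "gripper": 0.82},
])

```text
clock: 14.22
tool_pos: [0.5043, 0.0886, 0.1895]
eef_rot: [0.388, 0.922, 0.001, -0.002]
contact_force: [-6.4, 4.1, 1.6]
opening: 0.908
```

Call:
play_rows([
  {"travel": [0, 0, 0], "delta_rot": [0, 0, 0.015], "gripper": 0.82},
  {"travel": [0, 0, 0], "delta_rot": [0, 0, 0.015], "gripper": 0.82},
])

```text
clock: 14.48
tool_pos: [0.5043, 0.0887, 0.1895]
eef_rot: [0.409, 0.912, 0.001, -0.002]
contact_force: [-5.3, 4.4, 1.0]
opening: 0.907
```

Run:
```python
from h import *
st((.5056,.0853))
```

```text
t 14.47 q [ 0.0246  0.6469 -0.4623  1.9447  0.4515  0.6534  0.0062] pos [0.5043 0.0887 0.1895] yaw(jaw) 41.7 F [-5.3332  4.4384  0.9573] M [0.9441 0.9876 0.2674] op 0.907 to-centre tool xy mm [-3.3656 -1.3075] tilt [-0.0021  0.0032]
```

Call:
play_rows([
  {"travel": [0, 0, 0], "delta_rot": [0, 0, 0.015], "gripper": 0.82},
  {"travel": [0, 0, 0], "delta_rot": [0, 0, 0.015], "gripper": 0.82},
])

```text
clock: 14.72
tool_pos: [0.5044, 0.0888, 0.1895]
eef_rot: [0.43, 0.903, 0.001, -0.002]
contact_force: [-5.2, 5.4, 1.2]
opening: 0.912
```

Call:
play_rows([
  {"travel": [0, 0, 0], "delta_rot": [0, 0, 0.015], "gripper": 0.82},
  {"travel": [0, 0, 0], "delta_rot": [0, 0, 0.015], "gripper": 0.82},
])

```text
clock: 14.98
tool_pos: [0.5045, 0.0889, 0.1896]
eef_rot: [0.452, 0.892, 0.001, -0.002]
contact_force: [-4.4, 4.5, 0.4]
opening: 0.909
```

Run:
```python
from h import *
st((.5056,.0853))
```

```text
t 14.97 q [ 0.008   0.6429 -0.4352  1.9453  0.4271  0.6446 -0.0634] pos [0.5045 0.0889 0.1896] yaw(jaw) 36.31 F [-4.4117  4.5364  0.3793] M [0.9121 0.947  0.2468] op 0.909 to-centre tool xy mm [-3.5744 -1.2499] tilt [-0.0018  0.0035]
```

Call:
play_rows([
  {"travel": [0, 0, 0], "delta_rot": [0, 0, 0.015], "gripper": 0.82},
  {"travel": [0, 0, 0], "delta_rot": [0, 0, 0.015], "gripper": 0.82},
])

```text
clock: 15.22
tool_pos: [0.5043, 0.0895, 0.1895]
eef_rot: [0.472, 0.882, 0.001, -0.002]
contact_force: [-5.4, 6.1, 1.6]
opening: 0.91
```

Call:
play_rows([
  {"travel": [0, 0, 0], "delta_rot": [0, 0, 0.015], "gripper": 0.82},
  {"travel": [0, 0, 0], "delta_rot": [0, 0, 0.015], "gripper": 0.82},
])

```text
clock: 15.48
tool_pos: [0.5037, 0.0913, 0.1895]
eef_rot: [0.492, 0.871, 0.002, -0.003]
contact_force: [-6.3, 8.7, 1.7]
opening: 0.911
```

Run:
```python
from h import *
st((.5056,.0853))
```

```text
t 15.47 q [-0.0097  0.6393 -0.4109  1.9469  0.4009  0.6358 -0.1321] pos [0.5037 0.0913 0.1895] yaw(jaw) 31.09 F [-6.2926  8.6763  1.7006] M [1.831  1.382  0.4396] op 0.911 to-centre tool xy mm [-6.0996 -1.4447] tilt [-0.0026  0.0062]
```

Call:
play_rows([
  {"travel": [0, 0, 0], "delta_rot": [0, 0, 0.012], "gripper": 0.82},
  {"travel": [0, 0, 0], "delta_rot": [0, 0, 0.012], "gripper": 0.82},
])

```text
clock: 15.72
tool_pos: [0.5032, 0.0927, 0.1895]
eef_rot: [0.507, 0.862, 0.003, -0.003]
contact_force: [-7.5, 11.3, 1.7]
opening: 0.907
```

Run:
```python
from h import *
st((.5056,.0853))
s=viewer.snapshot('wrist'); save(s,'w4')
```

```text
t 15.72 q [-0.0169  0.638  -0.402   1.9476  0.3901  0.6323 -0.1593] pos [0.5032 0.0927 0.1895] yaw(jaw) 29.05 F [-7.4862 11.2796  1.655 ] M [2.3673 1.5933 0.6193] op 0.907 to-centre tool xy mm [-7.6568 -1.4997] tilt [-0.0031  0.0079]
```

View pics/w4.png

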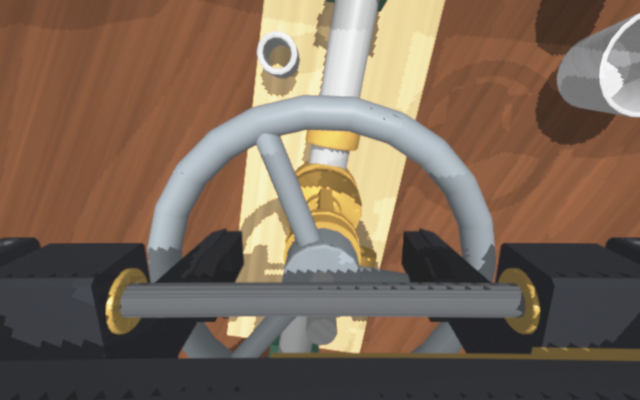

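The wrist view shows the wheel still engaged, with one spoke at upper left (285,190) and another hidden behind the right finger, which is pushing it. Torque climbed 0.25 → 0.44 → 0.62 Nm over two small steps, so the gate is seated. Next I back off, lift, and re-index so there is range for opening.

Call:
play_rows([
  {"travel": [0, 0, 0], "delta_rot": [0, 0, -0.05], "gripper": 0.82},
  {"travel": [0, 0, 0], "delta_rot": [0, 0, -0.11], "gripper": 0.82},
  {"travel": [0, 0, 0], "delta_rot": [0, 0, -0.11], "gripper": 0.82},
])

```text
clock: 16.15
tool_pos: [0.5065, 0.0862, 0.1897]
eef_rot: [0.357, 0.934, 0.001, 0.0]
contact_force: [-0.0, -0.3, -0.4]
opening: 0.909
```

Run:
```python
from h import *
st((.5056,.0853))
```

```text
t 16.15 q [ 0.048   0.6527 -0.4946  1.9413  0.4843  0.6648  0.0913] pos [0.5065 0.0862 0.1897] yaw(jaw) 48.14 F [-0.0172 -0.32   -0.363 ] M [-0.053  -0.001   0.0259] op 0.909 to-centre tool xy mm [ 0.0808 -1.2433] tilt [0.0009 0.0016]
```

Free of load. I'll lift and measure the wheel.

Call:
play_rows([
  {"travel": [0, -0.006, -0.2], "delta_rot": [0, 0, 0], "gripper": 0.82},
  {"travel": [0, -0.006, -0.5], "delta_rot": [0, 0, 0], "gripper": 0.82},
  {"travel": [0, -0.006, -0.727], "delta_rot": [0, 0, 0], "gripper": 0.82},
  {"travel": [0, -0.006, -0.727], "delta_rot": [0, 0, 0], "gripper": 0.82},
])

```text
clock: 16.65
tool_pos: [0.507, 0.086, 0.3012]
eef_rot: [0.359, 0.934, 0.002, 0.003]
contact_force: [-0.4, -0.6, -0.2]
opening: 0.912
```

Run:
```python
from h import *
s=viewer.snapshot('wrist'); o=wheel(s,[.5056,.0853]); print(o[:-1]); st((.5056,.0853))
```

```text
(array([0.5045, 0.0872]), np.float64(0.07104552889089154), np.float64(0.20802481755156388), np.float64(0.2113291665958986), np.float64(19.18374059586507), np.float64(0.9737254767869196), 10216, 1692)
t 16.7 q [ 0.1218  0.5085 -0.5928  1.8084  0.3475  0.9272  0.2144] pos [0.5059 0.0853 0.2994] yaw(jaw) 47.99 F [-0.954   1.0027 -0.4676] M [-0.0188  0.0727  0.0029] op 0.908 to-centre tool xy mm [ 0.1937 -0.231 ] tilt [0.0027 0.0007]
```

Call:
play_rows([
  {"travel": [0, 0, 0], "delta_rot": [0, 0, 0.66], "gripper": 0.82},
  {"travel": [0, 0, 0], "delta_rot": [0, 0, 0.66], "gripper": 0.82},
  {"travel": [0, 0, 0], "delta_rot": [0, 0, 0.66], "gripper": 0.82},
  {"travel": [0, 0, 0], "delta_rot": [0, 0, 0.66], "gripper": 0.82},
  {"travel": [0, 0, 0], "delta_rot": [0, 0, 0.66], "gripper": 0.82},
  {"travel": [0, 0, 0], "delta_rot": [0, 0, 0.66], "gripper": 0.82},
  {"travel": [0, 0, 0], "delta_rot": [0, 0, 0.66], "gripper": 0.82},
  {"travel": [0, 0, 0], "delta_rot": [0, 0, 0.66], "gripper": 0.82},
  {"travel": [0, 0, 0], "delta_rot": [0, 0, 0.66], "gripper": 0.82},
  {"travel": [0, 0, 0], "delta_rot": [0, 0, 0.66], "gripper": 0.82},
  {"travel": [0, 0, 0], "delta_rot": [0, 0, 0.66], "gripper": 0.82},
  {"travel": [0, 0, 0], "delta_rot": [0, 0, 0.66], "gripper": 0.82},
])

```text
clock: 18.2
tool_pos: [0.5045, 0.0849, 0.2974]
eef_rot: [0.986, 0.168, -0.001, 0.001]
contact_force: [0.4, 0.0, -0.3]
opening: 0.913
```

Call:
play_rows([
  {"travel": [0, 0, 0], "delta_rot": [0, 0, 0], "gripper": 0.82},
])

```text
clock: 18.32
tool_pos: [0.5048, 0.0851, 0.2979]
eef_rot: [0.986, 0.169, -0.001, 0.0]
contact_force: [0.1, 0.1, -0.6]
opening: 0.913
```

Run:
```python
from h import *
s=viewer.snapshot('wrist'); o=wheel(s,[.5056,.0853]); print(o[:-1]); st((.5056,.0853))
```

```text
(array([0.5074, 0.0864]), np.float64(0.07098326873834813), np.float64(0.20794874566152638), np.float64(0.21141629816297416), np.float64(19.265229158006942), np.float64(0.9727796980937918), 10390, 1752)
t 18.38 q [-0.256   0.4615 -0.0016  1.8285  0.001   0.8527 -1.4903] pos [0.5049 0.0851 0.2981] yaw(jaw) -70.6 F [ 0.6001 -0.6724  0.3775] M [-0.0348  0.1372 -0.021 ] op 0.91 to-centre tool xy mm [ 0.752  -0.0003] tilt [-0.001  -0.0003]
```

Call:
play_rows([
  {"travel": [0.005, 0, 0.3], "delta_rot": [0, 0, 0], "gripper": 0.82},
  {"travel": [0.005, 0, 0.5], "delta_rot": [0, 0, 0], "gripper": 0.82},
  {"travel": [0.005, 0, 0.6], "delta_rot": [0, 0, 0], "gripper": 0.82},
  {"travel": [0.005, 0, 0.67], "delta_rot": [0, 0, 0], "gripper": 0.82},
  {"travel": [0.005, 0, 0.72], "delta_rot": [0, 0, 0], "gripper": 0.82},
  {"travel": [0.005, 0, 0.72], "delta_rot": [0, 0, 0], "gripper": 0.82},
])

```text
clock: 19.12
tool_pos: [0.5058, 0.0853, 0.1906]
eef_rot: [0.986, 0.167, -0.0, -0.0]
contact_force: [0.2, 0.5, 0.5]
opening: 0.912
```

Call:
play_rows([
  {"travel": [0, 0, 0], "delta_rot": [0, 0, -0.05], "gripper": 0.82},
  {"travel": [0, 0, 0], "delta_rot": [0, 0, -0.05], "gripper": 0.82},
])

```text
clock: 19.38
tool_pos: [0.5063, 0.0855, 0.1913]
eef_rot: [0.97, 0.244, 0.001, -0.0]
contact_force: [0.0, -0.3, -0.1]
opening: 0.909
```

Call:
play_rows([
  {"travel": [0, 0, 0], "delta_rot": [0, 0, -0.05], "gripper": 0.82},
  {"travel": [0, 0, 0], "delta_rot": [0, 0, -0.05], "gripper": 0.82},
])

```text
clock: 19.62
tool_pos: [0.5061, 0.0853, 0.1911]
eef_rot: [0.948, 0.318, 0.0, -0.0]
contact_force: [-0.4, 0.8, -0.2]
opening: 0.908
```

Call:
play_rows([
  {"travel": [0, 0, 0], "delta_rot": [0, 0, -0.05], "gripper": 0.82},
  {"travel": [0, 0, 0], "delta_rot": [0, 0, -0.05], "gripper": 0.82},
])

```text
clock: 19.88
tool_pos: [0.5058, 0.0853, 0.1908]
eef_rot: [0.921, 0.391, 0.0, -0.0]
contact_force: [0.8, -0.2, 0.9]
opening: 0.908
```

Run:
```python
from h import *
st((.5058,.0855))
```

```text
t 19.88 q [-0.1662  0.6157 -0.1445  1.9525  0.151   0.5836 -1.1791] pos [0.5058 0.0853 0.1908] yaw(jaw) -44.03 F [ 0.8021 -0.1936  0.9069] M [-0.0545  0.1166 -0.0533] op 0.908 to-centre tool xy mm [ 0.1565 -0.1852] tilt [-0.0001  0.0003]
```

Call:
play_rows([
  {"travel": [0, 0, 0], "delta_rot": [0, 0, -0.05], "gripper": 0.82},
  {"travel": [0, 0, 0], "delta_rot": [0, 0, -0.05], "gripper": 0.82},
])

```text
clock: 20.12
tool_pos: [0.5057, 0.0852, 0.1907]
eef_rot: [0.887, 0.461, -0.0, -0.0]
contact_force: [-0.2, 0.2, -0.5]
opening: 0.91
```

Call:
play_rows([
  {"travel": [0, 0, 0], "delta_rot": [0, 0, -0.03], "gripper": 0.82},
  {"travel": [0, 0, 0], "delta_rot": [0, 0, -0.03], "gripper": 0.82},
])

```text
clock: 20.38
tool_pos: [0.5057, 0.0852, 0.1907]
eef_rot: [0.865, 0.503, -0.0, -0.0]
contact_force: [0.5, -0.2, -0.8]
opening: 0.913
```

Call:
play_rows([
  {"travel": [0, 0, 0], "delta_rot": [0, 0, -0.03], "gripper": 0.82},
  {"travel": [0, 0, 0], "delta_rot": [0, 0, -0.03], "gripper": 0.82},
])

```text
clock: 20.62
tool_pos: [0.5057, 0.0852, 0.1907]
eef_rot: [0.84, 0.543, -0.0, -0.0]
contact_force: [-0.1, 0.2, -0.1]
opening: 0.909
```

Call:
play_rows([
  {"travel": [0, 0, 0], "delta_rot": [0, 0, -0.03], "gripper": 0.82},
  {"travel": [0, 0, 0], "delta_rot": [0, 0, -0.03], "gripper": 0.82},
])

```text
clock: 20.88
tool_pos: [0.5057, 0.0852, 0.1906]
eef_rot: [0.813, 0.582, -0.0, -0.0]
contact_force: [-0.2, -0.7, -0.7]
opening: 0.91
```

Run:
```python
from h import *
st((.5058,.0855))
```

```text
t 20.88 q [-0.0855  0.6234 -0.2739  1.9485  0.2806  0.6066 -0.8704] pos [0.5057 0.0852 0.1906] yaw(jaw) -18.79 F [-0.2386 -0.6892 -0.6618] M [-0.0839  0.0205  0.0309] op 0.91 to-centre tool xy mm [ 0.3448 -0.002 ] tilt [-0.0005 -0.0001]
```

Call:
play_rows([
  {"travel": [0, 0, 0], "delta_rot": [0, 0, -0.03], "gripper": 0.82},
  {"travel": [0, 0, 0], "delta_rot": [0, 0, -0.03], "gripper": 0.82},
])

```text
clock: 21.12
tool_pos: [0.5057, 0.0852, 0.1907]
eef_rot: [0.785, 0.62, -0.0, -0.0]
contact_force: [-0.2, 0.0, 0.1]
opening: 0.908
```

Call:
play_rows([
  {"travel": [0, 0, 0], "delta_rot": [0, 0, -0.03], "gripper": 0.82},
  {"travel": [0, 0, 0], "delta_rot": [0, 0, -0.03], "gripper": 0.82},
])

```text
clock: 21.38
tool_pos: [0.5057, 0.0851, 0.1906]
eef_rot: [0.755, 0.656, -0.0, -0.0]
contact_force: [0.0, -0.4, -0.2]
opening: 0.912
```

Call:
play_rows([
  {"travel": [0, 0, 0], "delta_rot": [0, 0, -0.03], "gripper": 0.82},
  {"travel": [0, 0, 0], "delta_rot": [0, 0, -0.03], "gripper": 0.82},
])

```text
clock: 21.62
tool_pos: [0.5057, 0.0851, 0.1906]
eef_rot: [0.723, 0.691, -0.0, -0.0]
contact_force: [-0.3, -0.7, -0.1]
opening: 0.908
```

Call:
play_rows([
  {"travel": [0, 0, 0], "delta_rot": [0, 0, -0.03], "gripper": 0.82},
  {"travel": [0, 0, 0], "delta_rot": [0, 0, -0.03], "gripper": 0.82},
])

```text
clock: 21.88
tool_pos: [0.5058, 0.0851, 0.1906]
eef_rot: [0.689, 0.724, -0.0, -0.0]
contact_force: [-0.3, 0.9, 0.4]
opening: 0.909
```

Run:
```python
from h import *
st((.5058,.0855))
```

```text
t 21.88 q [-0.017   0.6348 -0.3852  1.9449  0.3855  0.6341 -0.5991] pos [0.5058 0.0851 0.1906] yaw(jaw) 2.83 F [-0.3038  0.8568  0.4206] M [-0.0891 -0.0037 -0.0258] op 0.909 to-centre tool xy mm [0.3532 0.0568] tilt [-0.0003 -0.0001]
```

Call:
play_rows([
  {"travel": [0, 0, 0], "delta_rot": [0, 0, -0.03], "gripper": 0.82},
  {"travel": [0, 0, 0], "delta_rot": [0, 0, -0.03], "gripper": 0.82},
])

```text
clock: 22.12
tool_pos: [0.5058, 0.0851, 0.1907]
eef_rot: [0.655, 0.756, -0.0, -0.0]
contact_force: [-0.7, -0.8, 0.6]
opening: 0.908
```

Call:
play_rows([
  {"travel": [0, 0, 0], "delta_rot": [0, 0, -0.03], "gripper": 0.82},
  {"travel": [0, 0, 0], "delta_rot": [0, 0, -0.03], "gripper": 0.82},
])

```text
clock: 22.38
tool_pos: [0.5058, 0.0851, 0.1907]
eef_rot: [0.618, 0.786, -0.0, -0.0]
contact_force: [-0.9, 0.2, -0.6]
opening: 0.912
```

Call:
play_rows([
  {"travel": [0, 0, 0], "delta_rot": [0, 0, -0.03], "gripper": 0.82},
  {"travel": [0, 0, 0], "delta_rot": [0, 0, -0.03], "gripper": 0.82},
])

```text
clock: 22.62
tool_pos: [0.5056, 0.0859, 0.1907]
eef_rot: [0.58, 0.814, 0.0, -0.0]
contact_force: [-0.3, 2.3, 0.8]
opening: 0.912
```

Call:
play_rows([
  {"travel": [0, 0, 0], "delta_rot": [0, 0, -0.03], "gripper": 0.82},
  {"travel": [0, 0, 0], "delta_rot": [0, 0, -0.03], "gripper": 0.82},
])

```text
clock: 22.88
tool_pos: [0.5049, 0.0869, 0.1906]
eef_rot: [0.541, 0.841, 0.001, -0.001]
contact_force: [-2.2, 4.3, -0.2]
opening: 0.905
```

Run:
```python
from h import *
st((.5058,.0855))
```

```text
t 22.88 q [ 0.0488  0.651  -0.4979  1.9423  0.4817  0.668  -0.3212] pos [0.5049 0.0869 0.1906] yaw(jaw) 24.51 F [-2.212   4.2985 -0.1587] M [ 0.8112  0.6275 -0.2301] op 0.905 to-centre tool xy mm [-1.6815  0.2271] tilt [-0.0015  0.0022]
```

Call:
play_rows([
  {"travel": [0, 0, 0], "delta_rot": [0, 0, 0.05], "gripper": 0.82},
  {"travel": [0, 0, 0], "delta_rot": [0, 0, 0.08], "gripper": 0.82},
  {"travel": [0, 0, 0], "delta_rot": [0, 0, 0.08], "gripper": 0.82},
])

```text
clock: 23.25
tool_pos: [0.5061, 0.0849, 0.1908]
eef_rot: [0.642, 0.767, -0.0, 0.0]
contact_force: [0.6, 0.2, 0.1]
opening: 0.91
```

Call:
play_rows([
  {"travel": [0, 0, -0.2], "delta_rot": [0, 0, 0], "gripper": 0.82},
  {"travel": [0, 0, -0.5], "delta_rot": [0, 0, 0], "gripper": 0.82},
  {"travel": [0, 0, -0.727], "delta_rot": [0, 0, 0], "gripper": 0.82},
  {"travel": [0, 0, -0.727], "delta_rot": [0, 0, 0], "gripper": 0.82},
])

```text
clock: 23.75
tool_pos: [0.5074, 0.0857, 0.3022]
eef_rot: [0.641, 0.767, 0.002, 0.002]
contact_force: [0.3, 0.5, -0.9]
opening: 0.913
```

Run:
```python
from h import *
s=viewer.snapshot('wrist'); save(s,'w5'); o=wheel(s,[.5058,.0855]); print(o[:-1]); st((.5058,.0855))
```

```text
(array([0.5055, 0.0876]), np.float64(0.0710506840545003), np.float64(0.2080022434828374), np.float64(0.21112867514542638), np.float64(-22.379302742401077), np.float64(0.9733106459671638), 10121, 1671)
t 23.8 q [ 0.0738  0.495  -0.5135  1.8075  0.3     0.9146 -0.3946] pos [0.5063 0.0851 0.3005] yaw(jaw) 10.22 F [-0.0307 -0.3048 -0.9648] M [-0.1277  0.074  -0.0301] op 0.91 to-centre tool xy mm [ 0.4668 -0.465 ] tilt [0.0022 0.    ]
```

Call:
play_rows([
  {"travel": [0.003, -0.003, 0], "delta_rot": [0, 0, 0.348], "gripper": 0.82},
  {"travel": [0.003, -0.003, 0], "delta_rot": [0, 0, 0.348], "gripper": 0.82},
  {"travel": [0.003, -0.003, 0], "delta_rot": [0, 0, 0.348], "gripper": 0.82},
  {"travel": [0.003, -0.003, 0], "delta_rot": [0, 0, 0.348], "gripper": 0.82},
  {"travel": [0.003, -0.003, 0], "delta_rot": [0, 0, 0.348], "gripper": 0.82},
  {"travel": [0.003, -0.003, 0], "delta_rot": [0, 0, 0.348], "gripper": 0.82},
  {"travel": [0.003, -0.003, 0], "delta_rot": [0, 0, 0.348], "gripper": 0.82},
  {"travel": [0.003, -0.003, 0], "delta_rot": [0, 0, 0.348], "gripper": 0.82},
])

```text
clock: 24.8
tool_pos: [0.5049, 0.0855, 0.299]
eef_rot: [0.946, 0.324, -0.001, -0.0]
contact_force: [-0.4, 0.7, -0.1]
opening: 0.911
```

Call:
play_rows([
  {"travel": [0, 0, 0.3], "delta_rot": [0, 0, 0], "gripper": 0.82},
  {"travel": [0, 0, 0.5], "delta_rot": [0, 0, 0], "gripper": 0.82},
  {"travel": [0, 0, 0.6], "delta_rot": [0, 0, 0], "gripper": 0.82},
  {"travel": [0, 0, 0.67], "delta_rot": [0, 0, 0], "gripper": 0.82},
  {"travel": [0, 0, 0.727], "delta_rot": [0, 0, 0], "gripper": 0.82},
  {"travel": [0, 0, 0.727], "delta_rot": [0, 0, 0], "gripper": 0.82},
])

```text
clock: 25.55
tool_pos: [0.5052, 0.0857, 0.1904]
eef_rot: [0.947, 0.323, -0.0, -0.0]
contact_force: [0.4, -0.9, -0.3]
opening: 0.908
```

Run:
```python
from h import *
st((.5058,.0855))
```

```text
t 25.55 q [-0.1527  0.6168 -0.1679  1.9531  0.1755  0.5859 -1.3506] pos [0.5052 0.0857 0.1904] yaw(jaw) -52.36 F [ 0.3575 -0.8507 -0.3355] M [-0.0514  0.1138  0.019 ] op 0.908 to-centre tool xy mm [0.3537 0.4915] tilt [-0.0005 -0.    ]
```

Call:
play_rows([
  {"travel": [0, 0, 0], "delta_rot": [0, 0, -0.06], "gripper": 0.82},
  {"travel": [0, 0, 0], "delta_rot": [0, 0, -0.06], "gripper": 0.82},
])

```text
clock: 25.8
tool_pos: [0.5057, 0.0858, 0.1912]
eef_rot: [0.912, 0.409, 0.001, -0.0]
contact_force: [0.2, 0.0, 0.3]
opening: 0.911
```

Call:
play_rows([
  {"travel": [0, 0, 0], "delta_rot": [0, 0, -0.03], "gripper": 0.82},
  {"travel": [0, 0, 0], "delta_rot": [0, 0, -0.03], "gripper": 0.82},
])

```text
clock: 26.05
tool_pos: [0.5052, 0.0847, 0.191]
eef_rot: [0.893, 0.451, -0.0, 0.0]
contact_force: [-0.6, -1.7, 1.4]
opening: 0.908
```

Call:
play_rows([
  {"travel": [0, 0, 0], "delta_rot": [0, 0, -0.03], "gripper": 0.82},
  {"travel": [0, 0, 0], "delta_rot": [0, 0, -0.03], "gripper": 0.82},
])

```text
clock: 26.3
tool_pos: [0.5049, 0.0834, 0.1909]
eef_rot: [0.871, 0.492, -0.001, 0.001]
contact_force: [-1.8, -5.2, 2.6]
opening: 0.906
```

Call:
play_rows([
  {"travel": [0, 0, 0], "delta_rot": [0, 0, -0.03], "gripper": 0.82},
  {"travel": [0, 0, 0], "delta_rot": [0, 0, -0.03], "gripper": 0.82},
])

```text
clock: 26.55
tool_pos: [0.5051, 0.083, 0.1909]
eef_rot: [0.847, 0.532, -0.001, 0.001]
contact_force: [-0.8, -5.3, 3.0]
opening: 0.905
```

Run:
```python
from h import *
st((.5058,.0855))
```

```text
t 26.55 q [-0.0654  0.6248 -0.303   1.9491  0.3127  0.6148 -1.0217] pos [0.5051 0.083  0.1909] yaw(jaw) -25.75 F [-0.8088 -5.2569  2.9877] M [-1.2942  0.1628 -0.2626] op 0.905 to-centre tool xy mm [ 2.5903 -0.4474] tilt [-0.0009 -0.0034]
```

Call:
play_rows([
  {"travel": [0, 0, 0], "delta_rot": [0, 0, -0.05], "gripper": 0.82},
  {"travel": [0, 0, 0], "delta_rot": [0, 0, -0.1], "gripper": 0.82},
  {"travel": [0, 0, 0], "delta_rot": [0, 0, -0.15], "gripper": 0.82},
  {"travel": [0, 0, 0], "delta_rot": [0, 0, -0.2], "gripper": 0.82},
  {"travel": [0, 0, 0], "delta_rot": [0, 0, -0.25], "gripper": 0.82},
  {"travel": [0, 0, 0], "delta_rot": [0, 0, -0.3], "gripper": 0.82},
  {"travel": [0, 0, 0], "delta_rot": [0, 0, -0.35], "gripper": 0.82},
  {"travel": [0, 0, 0], "delta_rot": [0, 0, -0.4], "gripper": 0.82},
  {"travel": [0, 0, 0], "delta_rot": [0, 0, -0.45], "gripper": 0.82},
  {"travel": [0, 0, 0], "delta_rot": [0, 0, -0.5], "gripper": 0.82},
  {"travel": [0, 0, 0], "delta_rot": [0, 0, -0.5], "gripper": 0.82},
])

```text
clock: 27.92
tool_pos: [0.5084, 0.0861, 0.1913]
eef_rot: [0.222, 0.975, 0.002, 0.002]
contact_force: [5.5, -0.6, -0.8]
opening: 0.909
```

Run:
```python
from h import *
st((.5058,.0855))
```

```text
t 27.93 q [ 0.1991  0.7103 -0.7599  1.9308  0.6949  0.7772  0.1644] pos [0.5084 0.0861 0.1913] yaw(jaw) 64.34 F [ 5.4512 -0.5742 -0.8465] M [-0.1511 -1.1413 -0.2713] op 0.909 to-centre tool xy mm [ 2.1288 -1.667 ] tilt [0.005  0.0025]
```

Call:
play_rows([
  {"travel": [0, 0, 0], "delta_rot": [0, 0, -0.05], "gripper": 0.82},
  {"travel": [0, 0, 0], "delta_rot": [0, 0, -0.1], "gripper": 0.82},
  {"travel": [0, 0, 0], "delta_rot": [0, 0, -0.15], "gripper": 0.82},
  {"travel": [0, 0, 0], "delta_rot": [0, 0, -0.2], "gripper": 0.82},
  {"travel": [0, 0, 0], "delta_rot": [0, 0, -0.25], "gripper": 0.82},
  {"travel": [0, 0, 0], "delta_rot": [0, 0, -0.3], "gripper": 0.82},
  {"travel": [0, 0, 0], "delta_rot": [0, 0, -0.35], "gripper": 0.82},
  {"travel": [0, 0, 0], "delta_rot": [0, 0, -0.4], "gripper": 0.82},
  {"travel": [0, 0, 0], "delta_rot": [0, 0, -0.424], "gripper": 0.82},
  {"travel": [0, 0, 0], "delta_rot": [0, 0, -0.424], "gripper": 0.82},
])

```text
clock: 29.18
tool_pos: [0.5073, 0.089, 0.1915]
eef_rot: [-0.429, 0.903, 0.002, 0.003]
contact_force: [3.7, 5.6, -1.6]
opening: 0.914
```

Run:
```python
from h import *
st((.5058,.0855))
```

```text
t 29.18 q [ 0.3553  0.8373 -1.1005  1.9242  0.9135  0.9836  1.2738] pos [0.5073 0.089  0.1915] yaw(jaw) 140.76 F [ 3.6697  5.5926 -1.64  ] M [ 1.0445 -0.7342 -0.229 ] op 0.914 to-centre tool xy mm [ 3.6637 -1.0534] tilt [0.0034 0.007 ]
```

Call:
play_rows([
  {"travel": [0, 0, 0], "delta_rot": [0, 0, 0.05], "gripper": 0.82},
  {"travel": [0, 0, 0], "delta_rot": [0, 0, 0.08], "gripper": 0.82},
  {"travel": [0, 0, 0], "delta_rot": [0, 0, 0.08], "gripper": 0.82},
])

```text
clock: 29.55
tool_pos: [0.5055, 0.086, 0.1909]
eef_rot: [-0.313, 0.95, -0.0, 0.0]
contact_force: [0.6, -0.2, -0.6]
opening: 0.91
```

Call:
play_rows([
  {"travel": [0, 0, -0.2], "delta_rot": [0, 0, 0], "gripper": 0.82},
  {"travel": [0, 0, -0.5], "delta_rot": [0, 0, 0], "gripper": 0.82},
  {"travel": [0, 0, -0.727], "delta_rot": [0, 0, 0], "gripper": 0.82},
  {"travel": [0, 0, -0.727], "delta_rot": [0, 0, 0], "gripper": 0.82},
])

```text
clock: 30.05
tool_pos: [0.5065, 0.0869, 0.302]
eef_rot: [-0.313, 0.95, 0.0, 0.002]
contact_force: [0.4, -0.4, 0.2]
opening: 0.906
```

Run:
```python
from h import *
s=viewer.snapshot('wrist'); save(s,'w6'); o=wheel(s,[.5058,.0855]); print(o[:-1]); st((.5058,.0855))
```

```text
(array([0.5043, 0.085 ]), np.float64(0.07106460228603215), np.float64(0.20797337088757062), np.float64(0.2115737207269753), np.float64(30.539167755839276), np.float64(0.9735793948309033), 10156, 1674)
t 30.1 q [ 0.4075  0.6795 -1.1619  1.7935  0.6879  1.1411  1.2245] pos [0.5057 0.0859 0.3003] yaw(jaw) 126.53 F [-0.0001 -0.898  -0.4837] M [0.0476 0.0422 0.0498] op 0.91 to-centre tool xy mm [ 0.1468 -0.4266] tilt [0.0016 0.0004]
```

View pics/w6.png

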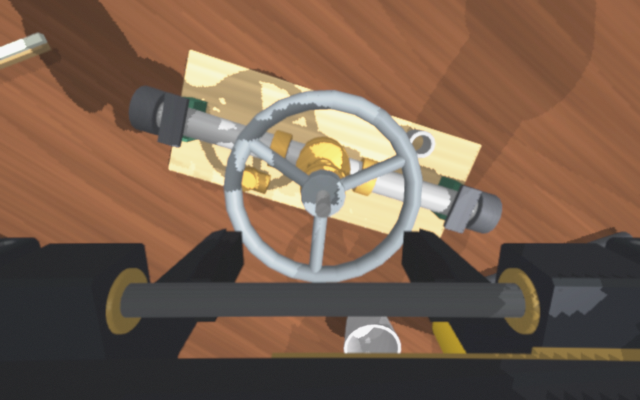

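The wrist view shows all three spokes clear of the fingers, with the hub at (322,190). The wheel has driven about 173–176° from where it engaged, so I'll re-engage for another 6° or so.

Call:
play_rows([
  {"travel": [0, 0, 0.3], "delta_rot": [0, 0, 0], "gripper": 0.82},
  {"travel": [0, 0, 0.5], "delta_rot": [0, 0, 0], "gripper": 0.82},
  {"travel": [0, 0, 0.6], "delta_rot": [0, 0, 0], "gripper": 0.82},
  {"travel": [0, 0, 0.67], "delta_rot": [0, 0, 0], "gripper": 0.82},
  {"travel": [0, 0, 0.727], "delta_rot": [0, 0, 0], "gripper": 0.82},
  {"travel": [0, 0, 0.727], "delta_rot": [0, 0, 0], "gripper": 0.82},
])

```text
clock: 30.85
tool_pos: [0.5053, 0.0857, 0.1906]
eef_rot: [-0.314, 0.95, 0.0, -0.0]
contact_force: [-0.6, 0.4, 0.7]
opening: 0.911
```

Call:
play_rows([
  {"travel": [0, 0, 0], "delta_rot": [0, 0, -0.05], "gripper": 0.82},
  {"travel": [0, 0, 0], "delta_rot": [0, 0, -0.09], "gripper": 0.82},
  {"travel": [0, 0, 0], "delta_rot": [0, 0, -0.113], "gripper": 0.82},
  {"travel": [0, 0, 0], "delta_rot": [0, 0, -0.113], "gripper": 0.82},
])

```text
clock: 31.35
tool_pos: [0.5069, 0.0886, 0.1918]
eef_rot: [-0.477, 0.879, 0.002, 0.003]
contact_force: [2.3, 5.1, -3.8]
opening: 0.913
```

Call:
play_rows([
  {"travel": [0, 0, 0], "delta_rot": [0, 0, 0.05], "gripper": 0.82},
  {"travel": [0, 0, 0], "delta_rot": [0, 0, 0.08], "gripper": 0.82},
  {"travel": [0, 0, 0], "delta_rot": [0, 0, 0.08], "gripper": 0.82},
])

```text
clock: 31.72
tool_pos: [0.5058, 0.0859, 0.1915]
eef_rot: [-0.363, 0.932, -0.0, 0.001]
contact_force: [0.6, -0.3, 0.2]
opening: 0.909
```

Call:
play_rows([
  {"travel": [0, 0, -0.2], "delta_rot": [0, 0, 0], "gripper": 0.82},
  {"travel": [0, 0, -0.5], "delta_rot": [0, 0, 0], "gripper": 0.82},
  {"travel": [0, 0, -0.727], "delta_rot": [0, 0, 0], "gripper": 0.82},
  {"travel": [0, 0, -0.727], "delta_rot": [0, 0, 0], "gripper": 0.82},
])

```text
clock: 32.22
tool_pos: [0.5065, 0.0868, 0.3024]
eef_rot: [-0.363, 0.932, -0.0, 0.003]
contact_force: [-0.4, -0.4, -0.4]
opening: 0.909
```

Run:
```python
from h import *
s=viewer.snapshot('wrist'); o=wheel(s,[.5058,.0855]); print(o[:-1]); st((.5058,.0855))
P=o[-1]
q=P[(np.hypot(*(P[:,:2]-o[0]).T)<.008)&(P[:,2]>.225)&(P[:,2]<.27)]; print('spindle',np.percentile(q[:,2],[50,90]))
```

```text
(array([0.5044, 0.0848]), np.float64(0.07105748151367838), np.float64(0.2079806456077894), np.float64(0.21128631499667555), np.float64(38.08638719873965), np.float64(0.9736654049361133), 10117, 1677)
t 32.27 q [ 0.4156  0.6885 -1.1833  1.7931  0.7007  1.153   1.316 ] pos [0.5057 0.0858 0.3006] yaw(jaw) 132.54 F [-0.0014 -0.352  -0.5072] M [0.0637 0.0576 0.0161] op 0.91 to-centre tool xy mm [ 0.1769 -0.2805] tilt [0.0023 0.0002]
spindle [0.2448 0.2462]
```

Run:
```python
from h import *
for c in ['top']:
    s=viewer.snapshot(c); 
    for l in ['coupling','elbow','tin','spray_can']:
        q=viewer.pinpoint(c,l); print(l,[(x['conf'],x['at']) for x in q[:1]])
print(r.finish_job())
```

```text
coupling [(0.46, [272.4, 239.7])]
elbow []
tin [(0.62, [242.5, 169.3])]
spray_can [(0.75, [215.2, 190.6])]
the job is handed in; nothing more can be done
None
```

I screwed the valve shut until it just seated, then opened it by about half a turn of stem movement, and handed the job in at about 32 s with the gripper clear above the wheel.

- **Closing:** I turned the wheel 108° clockwise with the open fingers in its windows. Driving torque stayed near 0.27 Nm, then climbed to 0.44 and 0.62 Nm over the last two small steps. I took that as the seat, well below the 1.2 Nm damage limit.
- **Slack:** Turning back, the wheel ran loose for about 75–78° before it drove the stem. Where driving began is uncertain by about 4°, because the arm gives slightly under load.
- **Opening:** The wrist camera puts the wheel 180–185° past the point where it began to drive. Counted from where the gate first touched its seat, the stem opening is a few degrees less, about 177°.
- **Last checks:**
  - The measured force on the tool was only noise level.
  - The tin was found where it was before. The spray can's reported point was about 7 pixels off its first reading, which I put down to the detector; I did not look at a picture to confirm it.
  - The coupling was found with low confidence. The elbow was not found in that last picture, though the wrist pictures showed the coupling in place on the board.
  - The spindle's 1.5 mm rise was too small for the depth camera to confirm.

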